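# Fit the grinding cup on the craft mill and hold it down

### The job

Set the steel grinding cup - the one with the four-tabbed black cap - on the teal push-to-run mill, cap down, turning it until its tabs drop into the slots of the white collar, then push it all the way down against the spring of the switch. Finish while still holding the cup pressed down like that, without letting go of it; leave everything else on the table where it stands.

Things in the scene. Friction and masses are not known exactly. Their poses are not given: they have to be found in the camera images.
- cup: Grinding cup, 115 mm tall, about 0.26 kg, standing cap-down. Origin: centre of the cap's underside; z up its axis. Grip it by the steel beaker: a smooth 60 mm cylinder from 43 to 113 mm above the origin. Below it a black cap, 76 mm across, 29 mm tall, with four alike tabs along the cup's +x, -x, +y, -y, each reaching 44 mm from the axis. Any yaw at the start.
- cup_top (a point): Centre of the grinding cup's flat top, 115 mm above its origin.
- cup_tab (a point): Outer end of the tab on the cup's +x side. Each tab is 10 mm wide and lies 8 to 18 mm above the cap's underside; below the tabs is a plain round pilot, 76 mm across and 8 mm tall, chamfered to 73 mm. Any tab fits any slot.
- mill: Motor base of the mill, fixed to the table on suction feet: teal body up to 128 mm across with a white round collar on top, 111 mm across, its rim 145 mm above the table. Origin: centre of the underside; z up. The collar's bore is 80 mm wide, with a 2 mm chamfer and four slots outward along the mill's +x, -x, +y, -y. A green lamp marks the -x side.
- mill_rim (a point): Centre of the collar's mouth at rim height, 145 mm above the mill's origin. Cup origin above the mill's origin: 137 mm with tabs resting on the rim off the slots; 127 mm dropped in, resting on the switch ring; 119 mm pressed fully down.
- mill_slot (a point): Mouth of the slot on the mill's +x side, 44 mm from the axis, at rim height. Slots are 14 mm wide, run out to 47.5 mm from the axis, with a 1.5 mm chamfer on top. The cup drops in when within about 0.05 rad; pressing lightly and turning slowly also finds the slots.
- switch (a joint): Travel in m of the orange spring-loaded switch ring at the bottom of the collar's bore: 0 up, 0.008 fully down. It starts to sink at 5 N and is fully down at 12 N; it springs back when released, and the cup's weight alone does not move it. The mill runs while it is down.
- switch_top (a point): Centre of the switch ring's upper face: 18 mm below the rim when up. It sinks with the ring.
- store_cup: Storage cup, a bystander: same steel beaker, but with a plain blue lid of 78 mm diameter without tabs; 115 mm tall. Origin: centre of its underside. Leave it alone.
- glue: White glue bottle with an orange cap, 52 mm diameter, 150 mm tall, a bystander. Origin: centre of the underside.
- jar: Frosted clear jar with a white lid, 66 mm diameter, 65 mm tall, a bystander. Origin: centre of the underside.
- pen: Pen lying on the table, 140 mm long along its own x, 13 mm thick, a bystander. Origin: under its middle.
- scoop: White plastic measuring scoop, a bystander: cup 56 mm across the rim, 32 mm tall, with a flat handle that reaches 100 mm from its axis along its own x at rim height. Origin: centre of the cup's underside.
- tape: Roll of yellow tape lying flat, 76 mm diameter, 24 mm tall, a bystander. Origin: centre of the underside.
Not all that is in view belongs to the job. What is shaped like the cup but pink is not meant.

How it is judged (in metres and radians):
On the way, in this order (a step that is already met when the one before it is completed fails the run):
1. the grinding cup is lifted by the hand, its cap more than 100 mm above the table (height (world z) of cup above 0.1 m and contact force between cup and the fingers above 1 N and contact force between cup and mill below 0.1 N), for 0.2 s.
2. the cup's tabs have dropped into the collar's slots (z of cup in the frame of mill between 0.105 and 0.131 m and horizontal distance between cup and mill below 0.005 m and angle between cup's own z axis and vertical below 0.1 rad and (angle between the x axis of cup and the x axis of mill, either way round below 0.1 rad or angle between the x axis of cup and the y axis of mill, either way round below 0.1 rad)), for 0.2 s.
At the end, for the whole second after the job is handed in: Cup upright in the collar, tabs in the slots (axis within 5 mm, yaw within 0.1 rad of a slot, cup origin less than 131 mm above the mill's), switch ring over 5.5 mm down of its 8 mm, the hand still on the cup with over 2 N, all through the last second; the storage cup upright (all of step 2 and value of joint switch above 0.0055 m and contact force between cup and the fingers above 2 N and angle between store_cup's own z axis and vertical below 0.5 rad); the arm keeps its last pose, push and grip.
It fails at once if the blue-lidded storage cup is moved more than 30 mm from where it stood or knocked over (distance of store_cup from where it was at the start of the episode above 0.03 m or angle between store_cup's own z axis and vertical above 0.5 rad).
It fails at once if the glue bottle is moved more than 30 mm from where it stood or knocked over (distance of glue from where it was at the start of the episode above 0.03 m or angle between glue's own z axis and vertical above 0.5 rad).
It fails at once if the clear jar is moved more than 30 mm from where it stood or knocked over (distance of jar from where it was at the start of the episode above 0.03 m or angle between jar's own z axis and vertical above 0.5 rad).
It fails at once if the pen, the scoop cup or the tape roll is moved more than 30 mm (distance of any of pen, scoop, tape from where it was at the start of the episode above 0.03 m).
It also fails if it takes over 38 s, if anything falls off the work surface, if the arm or the gripper's body presses on something with over 40 N, if the wrist force passes 120 N, or if a joint passes its speed limit or range.

### The arm

A 7-joint arm with a two-finger parallel gripper is mounted at the origin on the work surface. World frame = base frame: x ahead of the robot, y to its left, z up, the work surface at z = 0. Lengths are in mm, angles in rad, forces in N, time in s.
With the tool pointing down it reaches from about 425 to 825 mm from the base axis. Payload 3.6 kg.
Tool frame: the origin (TCP) lies at the centre of the arm's flange, where the gripper is bolted on; the fingertips stand env.nose_length ahead of it and the grasp point (between the pads) lies 155 mm ahead of it (env.nose_length is the distance from the TCP to the fingertips, in mm); z points along the fingers, y is the line along which they close (so a half turn about z gives the same grasp; the last joint's range is limited). The gripper opens to 85 mm and grips with 20 to 120 N. Pads are 22 mm wide; open, the fingers measure 114 mm over their backs; the gripper's body (76 mm by 85 mm) begins 54 mm behind the grasp point. The pads swing forward as they close: fully open they stand 13 mm farther back than shut.
Start: joints at [1.165, 0.615, -0.013, 1.423, 0.008, 1.103, -0.04], TCP at [240.985, -603.657, 404.697] pointing down, gripper open.
Joint ranges: [-3.12, 3.12], [-0.3, 2.06], [-1.34, 1.32], [0.26, 2.42], [-1.36, 4.5], [0.01, 1.98], [-2.84, 2.84]. Speed limits (rad/s): [2.79, 2.79, 3.14, 3.14, 3.14, 3.14, 3.14].

### API

Orientations are given as a rotation vector (axis times angle).
In Python, from cell import read_state, snapshot, ticket, models, env gives the robot as it stands.
- The arm moves only by the tool apply_moves, never from a script. Its argument "commands" is text: rows parted by semicolons, each of 4 numbers parted by spaces: the shift along the tool's x, y, z in cm, then the turn about the tool's z in degrees. In form: dx dy dz turn; .... A call has 1 to 12 rows; each row shifts and turns the commanded pose from where the row before left it, along the tool's axes as they then stand; what a row does not reach is not made up. A row lasts 1/12 s, in which the tool goes at most 41.7 mm and 7.16 degrees, less where a joint would pass 70% of its speed; a pose out of reach is approached as far as the arm can. A call is refused whole if a number of a shift passes 4.17 or a number of a turn 7.16, either way. A call with a gripper value outside its range is refused whole. "grip" is the closure, from -1 (fully open) to 1 (shut), so that 0 is half open, set as the call begins (left out, the last holds). The fingers move at their own pace and stop on an object; "grip_force" is the grip in N (left out, the last holds). Time passes only in rows, so rows that do not move let the fingers close. It gives the time, the measured TCP pose, the force, the opening and the grip force at its end, in the units of the state.
- read_state(): the state, without advancing time (a new reading comes with each control period).
- snapshot(name): name is "scene" or "side" or "wrist"; returns a dict with "color" (420x560x3 uint8, red, green, blue), "fx", "fy", "cx", "cy" (pixels), "position" and "rotation" of the camera in the world. Camera axes: x right, y up, looking along -z (the intrinsics and any distortion apply to the point x, -y, -z); pixel columns grow to the right and rows downward; lengths in mm; the calibration is good to about 2 mm. The wrist camera is an equidistant fisheye: a pixel r from the principal point sees the ray r / f radians off the axis. A picture is of the moment at which its call begins. There is no depth.
- ticket.job_done(): hands the job in; it is judged then, once.
Trained networks look in the newest picture that a camera, given by its name, has taken for a name from the list of things; names that differ only in an ending like _2 or _b are one class to them, and where a whole thing is asked for, a point or a joint stands for the part that bears it (a point fixed in the world has none). Each returns a list of dicts, best first, with "conf" (0 to 1); they miss things now and then, are a little off and sometimes report something else, mostly with a low value. They report only what shows in the picture. A call takes as long as a camera call. They do not tell look-alikes from the thing itself.
- models.find_in(camera, thing): "extent" ([left, top, right, bottom] in pixels, round what is visible of it).
The state is a dict: "clock": time; "qpos": joint angles; "joint_vel": joint speeds; "joint_torque": joint torques, N m; "tool_pos": TCP position; "tcp_rot": TCP orientation; "wrist_force": force on the tool from outside, world axes, zero at the start; "torque": the same for the moment, N m; "grip_width": opening from 0.0 (shut) to 1.0 (fully open); "gripper_force": force on a finger pad.
Only numpy, scipy, OpenCV 4.12 (cv2) and the standard library are available. Lean on these libraries where they do the work, as an engineer would, in place of code of your own. Each camera call takes 0.05 s, during which the arm holds its last target. There are 200 camera calls.

## Working session

There is one attempt and no reset: what is moved stays moved. The work goes in short steps, Python scripts to look and compute and a tool call to move; the robot and the scene stay as the last step left them, time stands still between calls to the robot, and variables do not carry over. Pictures are saved under pics/ and viewed, at most 10 in all, crops included, and the job is handed in when it is done.

Besides the shell and the picture viewer there is one more tool, called after "Call:" as a command line: name --argument value ..., lists and objects as JSON in quotes. apply_moves: Moves the arm, as the interface text tells. Its arguments: {"type":"object","properties":{"commands":{"type":"string"},"grip":{"type":"number"},"grip_force":{"type":"number"}},"required":["commands"]}

```bash
mkdir -p pics; ls; cat > h.py <<'E'
import numpy as np, cv2
from cell import read_state, snapshot, ticket, models, env
def snap(n,f=None):
    s=snapshot(n)
    if f: cv2.imwrite('pics/'+f,s['color'][...,::-1])
    return s
def ray(s,u,v,fish=False):
    x=(u-s['cx'])/s['fx']; y=(v-s['cy'])/s['fy']
    if fish:
        r=np.hypot(x,y); k=np.sin(r)/r if r>1e-9 else 1
        d=np.array([x*k,-y*k,-np.cos(r)])
    else: d=np.array([x,-y,-1])
    R=np.array(s['rotation'])
    if R.shape!=(3,3): R=cv2.Rodrigues(R.astype(float))[0]
    d=R@d; return np.array(s['position'],float),d/np.linalg.norm(d)
def proj(s,P,fish=False):
    R=np.array(s['rotation'])
    if R.shape!=(3,3): R=cv2.Rodrigues(R.astype(float))[0]
    p=R.T@(np.asarray(P,float)-np.array(s['position'])); x,y,z=p[0],-p[1],-p[2]
    if fish:
        rr=np.hypot(x,y); t=np.arctan2(rr,z); x,y=x/rr*t,y/rr*t
    else: x,y=x/z,y/z
    return s['cx']+s['fx']*x,s['cy']+s['fy']*y
def atz(s,u,v,z,fish=False):
    o,d=ray(s,u,v,fish); return o+d*(z-o[2])/d[2]
def tri(a,b):
    (o1,d1),(o2,d2)=a,b
    t=np.linalg.lstsq(np.c_[d1,-d2],o2-o1,rcond=None)[0]
    p,q=o1+t[0]*d1,o2+t[1]*d2; return (p+q)/2,np.linalg.norm(p-q)
E
python3 - <<'E'
from h import *
st=read_state(); print(st,env.nose_length)
S={n:snap(n,n+'0.png') for n in('scene','side','wrist')}
for n in S:
    print(n,S[n]['position'],S[n]['fx'],np.shape(S[n]['rotation']))
    for t in('cup','cup_top','mill','mill_rim','store_cup','switch_top','cup_tab','mill_slot','glue','jar','scoop','pen','tape'):
        print(t,[(np.round(d['extent']).astype(int).tolist(),round(d['conf'],2)) for d in models.find_in(n,t)][:3])
im=np.vstack([np.hstack([S['scene']['color'],S['side']['color']]),]) 
cv2.imwrite('pics/two.png',cv2.resize(im[...,::-1],(800,300)))
E
```

```text
pics
{'clock': 0.0, 'qpos': array([ 1.16450339,  0.61593058, -0.01260929,  1.42495151,  0.00810324,
        1.10337615, -0.04039912]), 'joint_vel': array([-0.00075773, -0.00025697, -0.00099937, -0.00110855,  0.00020694,
        0.00163405, -0.00069222]), 'joint_torque': array([ 4.28752846e-04, -4.69208336e+01,  2.58931490e-01, -1.71030432e+01,
        9.86267463e-03,  9.65919957e-03,  5.68472288e-06]), 'tool_pos': array([ 240.862463  , -603.3721451 ,  403.51275821]), 'tcp_rot': array([-3.08258651e+00, -5.92613010e-01,  8.45113887e-04]), 'wrist_force': array([ 1.34992534, -0.4350673 , -0.71720174]), 'torque': array([-0.03478653,  0.0260598 ,  0.0097031 ]), 'gripper_force': 0.0, 'grip_width': 0.9991383345431883} 173.4
scene [1256.16553331  204.25739581 1243.73942915] 517.5248517379836 (3,)
cup [([207, 113, 230, 157], 0.69), ([194, 161, 218, 204], 0.65), ([152, 144, 184, 186], 0.64)]
cup_top [([195, 162, 222, 204], 0.98), ([202, 117, 230, 156], 0.91), ([157, 143, 183, 185], 0.66)]
mill [([249, 188, 299, 254], 0.83)]
mill_rim [([253, 189, 300, 250], 0.8)]
store_cup [([383, 222, 416, 266]
[... 806 characters left out ...]
195, 300, 278], 0.94)]
store_cup [([222, 338, 273, 418], 0.77)]
switch_top [([250, 206, 282, 219], 0.67)]
cup_tab [([366, 164, 403, 217], 0.93), ([322, 142, 351, 192], 0.63), ([296, 160, 332, 214], 0.55)]
mill_slot [([239, 194, 297, 279], 0.92)]
glue [([146, 237, 180, 308], 0.74), ([298, 164, 329, 209], 0.65)]
jar [([199, 198, 226, 232], 0.73)]
scoop [([358, 224, 406, 256], 0.57)]
pen [([319, 284, 383, 319], 0.84)]
tape []
wrist [ 312.60597079 -573.44587811  373.83194197] 325.19226210127806 (3,)
cup [([16, 0, 116, 38], 0.97)]
cup_top [([15, 1, 116, 38], 0.91)]
mill []
mill_rim []
store_cup []
switch_top []
cup_tab [([15, 1, 112, 40], 0.86)]
mill_slot []
glue []
jar []
scoop []
pen []
tape []
```

View pics/scene0.png

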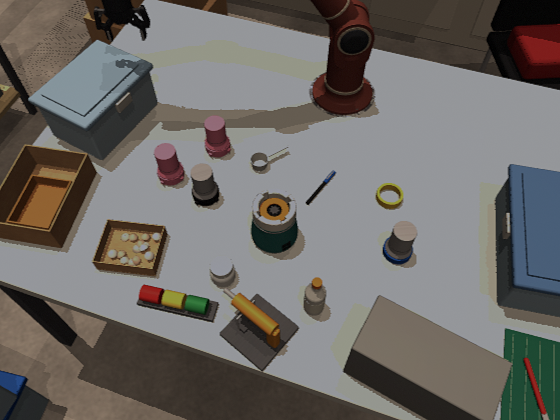

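View pics/side0.png

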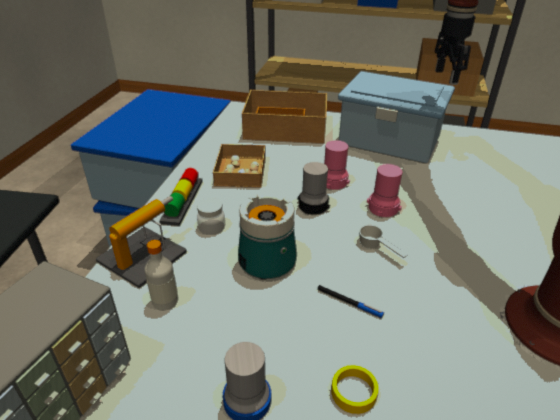

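View pics/wrist0.png

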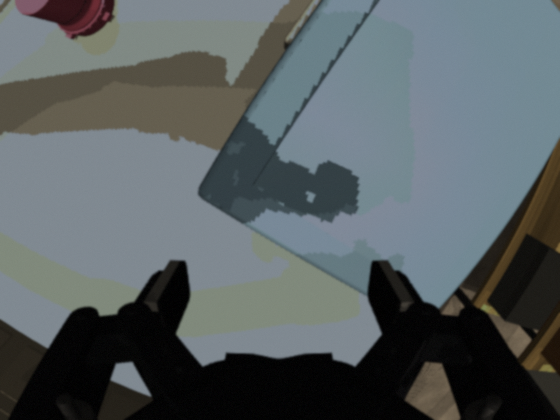

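The scene picture shows the steel cup with the black cap at about (206,185). Pink look-alikes stand at (168,164) and (216,136), the mill at (275,222), the blue-lidded cup at (400,242), the scoop at (262,160), the pen at (320,187) and the jar at (223,272). In the side picture the cup is at (314,188) and the mill at (267,236). The wrist picture shows only the blue box and one pink cup.

```bash
cat >> h.py <<'E'
from scipy.optimize import least_squares
A=np.linspace(0,2*np.pi,48,endpoint=False)
def rings(l): return np.vstack([np.c_[r*np.cos(A),r*np.sin(A),np.full(48,z)] for r,z in l])
MODEL=dict(cup=[(38,0),(40,18),(38,29),(30,43),(30,115)],mill=[(64,0),(64,60),(55.5,145)],glue=[(26,0),(26,100),(12,150)],jar=[(33,0),(33,65)],tape=[(38,0),(38,24)],store_cup=[(39,0),(39,29),(30,115)],mill_rim=[(55.5,125),(55.5,145)])
def fit(name,obs,x0):
    M=rings(MODEL[name])
    def res(p):
        o=[]
        for s,e in obs:
            uv=np.array([proj(s,m+p) for m in M]); o+=list(np.r_[uv.min(0),uv.max(0)]-e)
        return o
    r=least_squares(res,x0,loss='soft_l1'); return r.x,np.abs(r.fun).max()
E
python3 - <<'E'
from h import *
a=snap('scene');b=snap('side')
def box(n,t,c):
    l=[np.array(d['extent']) for d in models.find_in(n,t)]
    l=[e for e in l if np.hypot(*((e[:2]+e[2:])/2-c))<18]
    return l[0] if l else None
for nm,key,ca,cb in [('cup','cup',(206,183),(314,188)),('cup','pinkA',(168,165),(386,190)),('cup','pinkA2',(168,165),(336,165)),('cup','pinkB',(216,136),(386,190)),('mill','mill',(275,220),(268,236)),('glue','glue',(315,300),(163,272)),('jar','jar',(224,272),(212,215)),('store_cup','store_cup',(400,244),(247,378))]:
    t=nm
    o=[]
    for s,n,c in((a,'scene',ca),(b,'side',cb)):
        e=box(n,t,np.array(c))
        if e is not None:o.append((s,e))
    x0=atz(a,*ca,50);x0[2]=0
    print(key,len(o),x0.round(), *fit(nm,o,x0) if o else '')
    if key=='mill': print([ (x[1]) for x in o])
print('scoop',atz(a,262,160,20),'pen',atz(a,320,187,6))
im=a['color'][150:270,160:320]; im2=b['color'][150:290,220:350]
cv2.imwrite('pics/crop.png',np.hstack([cv2.resize(im,(400,300),interpolation=2),cv2.resize(im2,(400,300),interpolation=2)])[...,::-1])
E
```

```text
cup 2 [ 521. -263.    0.] [ 524.59110546 -269.92710779   -9.83242645] 3.4155482702572613
pinkA 2 [ 497. -392.    0.] [ 360.08101499 -484.30542649 -135.84868809] 15.004147172287617
pinkA2 2 [ 497. -392.    0.] [ 488.88630411 -398.33120929   -8.47352941] 3.3691880995424697
pinkB 2 [ 351. -303.    0.] [ 357.74348122 -300.33788059   -2.61489135] 1.5724499440277668
mill 2 [573. -39.   0.] [582.88727864 -38.00118061  -5.0453555 ] 5.183397643816193
[array([254.2, 188.5, 297.4, 252.2]), array([239. , 195.5, 297.9, 278.7])]
glue 2 [758. 129.   0.] [751.89821655 124.30937584  -2.55802579] 3.7492527234715
jar 2 [ 761. -111.    0.] [ 750.97681681 -123.40833189   -3.77804863] 5.7850831541745436
store_cup 0 [536. 295.   0.]
scoop [ 370.46033536 -150.17358606   20.        ] pen [398.93085615  39.51310153   6.        ]
```

View pics/crop.png

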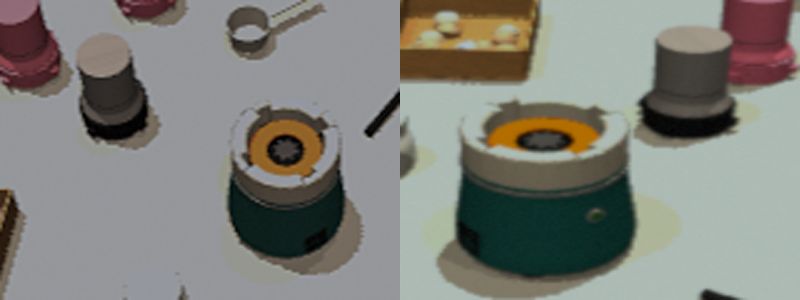

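The crops show the cup free on all sides. The mill's collar has slots at about 45° to the picture, and the lamp is at (595,215) in the right crop. I'll hover so the wrist camera sees the cup.

Call:
apply_moves --commands "2 -1.3 0 0;3.1 -2.1 0 0;3.1 -2.1 0 0;3.1 -2.1 0 0;3.1 -2.1 0 0;3.1 -2.1 0 0;3.1 -2.1 0 0;3.1 -2.1 0 0;3.1 -2.1 0 0;3.1 -2.1 0 0;1 -0.7 0 0;0 0 0 0" --grip -1

```text
clock: 4.0
tool_pos: [453.2, -290.6, 405.0]
tcp_rot: [-3.08, -0.607, -0.004]
wrist_force: [-0.5, -0.0, -0.3]
grip_width: 1.001
gripper_force: 0.0
```

```bash
python3 - <<'E'
from h import *
st=read_state();print(st['clock'],st['tool_pos'],st['tcp_rot'])
w=snap('wrist','w1.png');print(w['position'],w['fx'],w['cx'],w['cy'])
R=cv2.Rodrigues(np.array(w['rotation']))[0]; print(R.round(3))
for t in('cup','cup_tab','cup_top','mill'): print(t,[(np.round(d['extent']).tolist(),round(d['conf'],2)) for d in models.find_in('wrist',t)][:4])
for P in((524,-268,0),(524,-268,115),(580,-38,145)): print(proj(w,P,True))
E
```

```text
4.0 [ 453.24262902 -290.64247192  404.95437095] [-3.08035429 -0.60680581 -0.00396399]
[ 524.77007836 -260.01171117  375.37119251] 325.19226210127806 278.4331793384416 202.86720783444215
[[ 0.38   0.882  0.279]
 [-0.925  0.363  0.113]
 [-0.002 -0.301  0.953]]
cup [([217.0, 214.0, 288.0, 316.0], 0.93), ([246.0, 65.0, 321.0, 136.0], 0.83), ([337.0, 142.0, 432.0, 229.0], 0.6)]
cup_tab [([248.0, 65.0, 320.0, 137.0], 0.81), ([216.0, 215.0, 286.0, 319.0], 0.7), ([342.0, 138.0, 433.0, 229.0], 0.68)]
cup_top [([248.0, 63.0, 322.0, 134.0], 0.96), ([217.0, 216.0, 286.0, 318.0], 0.92), ([338.0, 139.0, 434.0, 228.0], 0.58)]
mill [([22.0, 0.0, 170.0, 46.0], 0.7)]
(np.float64(285.2201085125002), np.float64(106.55032663134659))
(np.float64(287.969662797792), np.float64(107.99656118644499))
(np.float64(60.447355357390705), np.float64(-32.432525909449765))
```

View pics/w1.png

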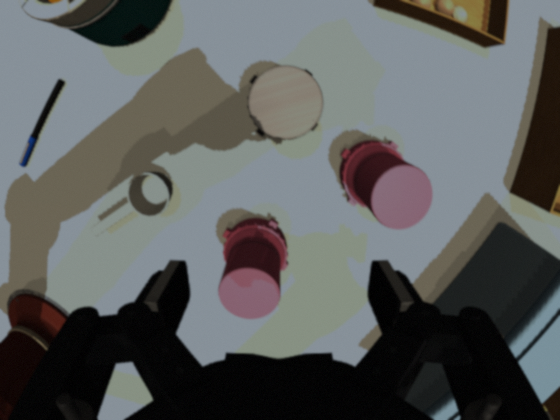

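The wrist picture shows the steel cup's top as a circle centred at about (285,102). Tab tips stick out at about (254,134), (310,71), (257,76) and (319,126). The pink cups are at (253,270) and (385,185). The mill is at the top left, partly out of view.

```bash
python3 - <<'E'
from h import *
w=snapshot('wrist'); im=w['color'].astype(int)
sat=im.max(2)-im.min(2)
# top circle: warm bright pixels (R>B)
m=((im[...,0]-im[...,2]>15)&(im[...,0]>130)).astype(np.uint8); m[:,:240]=0;m[:55]=0;m[145:]=0;m[:,330:]=0
n,l,s,c=cv2.connectedComponentsWithStats(m);k=1+np.argmax(s[1:,4]);print(s[k],c[k])
cs,_=cv2.findContours((l==k).astype(np.uint8),cv2.RETR_EXTERNAL,cv2.CHAIN_APPROX_NONE)
pts=max(cs,key=len)[:,0].astype(float)
def fc(z):
    P=np.array([atz(w,u,v,z,True)[:2] for u,v in pts])
    r=least_squares(lambda p:np.hypot(*(P-p[:2]).T)-p[2],[524,-268,30],loss='soft_l1');return r.x
for z in(105,115,125):print(z,fc(z))
C=fc(115)[:2]
g=im.sum(2)
prof=[]
a=np.radians(np.arange(0,360,2))
for r in(40,42,43,44):
    v=[g[int(round(q[1])),int(round(q[0]))] for q in (proj(w,(C[0]+r*np.cos(t),C[1]+r*np.sin(t),17),True) for t in a)]
    prof.append(v)
p=np.array(prof); d=p[1:]
for k in range(len(d)): print([ (int(np.degrees(a[i]).round()),int(d[k][i])) for i in np.where(d[k]<170)[0]])
E
```

```text
[ 242   62   71   65 2395] [275.14947808  92.86847599]
105 [ 527.6913234  -261.30233446   22.81960702]
115 [ 527.4672711  -261.53371525   21.96931331]
125 [ 527.24530053 -261.76581685   21.11966029]
[(160, 131), (162, 80), (164, 70), (166, 86), (168, 47), (170, 54), (172, 95), (174, 150), (196, 161), (198, 166), (210, 166), (212, 169), (226, 163), (250, 154), (252, 61), (254, 51), (256, 51), (258, 75), (260, 72)]
[(166, 133), (168, 87), (170, 112), (172, 151), (174, 155), (252, 90), (254, 57), (256, 51), (258, 54), (260, 90)]
[(172, 151), (252, 90), (254, 79), (256, 95), (258, 99), (260, 128)]
```

```bash
python3 - <<'E'
from h import *
w=snapshot('wrist'); im=w['color']
g=cv2.GaussianBlur(im,(3,3),0).astype(float)
c=np.array([285.5,102.3])
P=[]
for t in np.radians(np.arange(0,360,3)):
    rr=np.arange(28,46,.5); d=np.array([np.cos(t),np.sin(t)])
    s=cv2.remap(g.astype(np.float32),(c[0]+rr*d[0]).astype(np.float32)[None],(c[1]+rr*d[1]).astype(np.float32)[None],1)[0]
    rb=s[:,0]-s[:,2]   # warm steel vs cool table/black
    e=rb[:-4]-rb[4:]; i=np.argmax(e); 
    if e[i]>8: P.append(c+d*rr[i+2])
P=np.array(P)
for z in (115,):
    Q=np.array([atz(w,u,v,z,True)[:2] for u,v in P])
    r=least_squares(lambda p:np.hypot(*(Q-p[:2]).T)-p[2],[524,-268,30],loss='soft_l1',f_scale=.5);print(len(P),r.x,np.median(np.abs(r.fun)))
C=r.x[:2]; G=im.astype(int).sum(2)
# height check: ray of top centre in wrist vs side/scene fit radius
print('z from radius', w['position'][2]-(w['position'][2]-115)*30/r.x[2])
for rad in(41.5,42.5,43.5):
    o=[]
    for t in range(0,360,2):
        u,v=proj(w,(C[0]+rad*np.cos(np.radians(t)),C[1]+rad*np.sin(np.radians(t)),17),True)
        if G[int(round(v)),int(round(u))]<170:o.append(t)
    print(o)
st=read_state();T=cv2.Rodrigues(st['tcp_rot'])[0]
print(st['clock'],(T.T@(np.r_[C,115]-st['tool_pos'])).round(1),np.degrees(np.arctan2(T[1,0],T[0,0])))
E
```

```text
56 [ 521.99139041 -260.75324049   35.60717588] 0.92502890802227
z from radius 155.9118635258396
[258, 260, 262, 264, 266, 268]
[260, 262, 264, 266, 268]
[258, 260, 262, 264, 266, 268]
4.35 [ 80.9  -6.8 289.6] 21.56021089290449
```

```bash
cat >> h.py <<'E'
def circ(w,c0,z,r,rng=10,step=.5,warm=True):
    "best centre for a disc of radius r at height z: mean contrast inside-outside"
    im=w['color'].astype(np.float32); F=im[...,0]-im[...,2] if warm else im.sum(2)/3
    a=np.radians(np.arange(0,360,4)); best=[]
    for x in np.arange(-rng,rng+.1,step):
        for y in np.arange(-rng,rng+.1,step):
            v=[]
            for rr in(r-1.5,r+1.5):
                q=np.array([proj(w,(c0[0]+x+rr*np.cos(t),c0[1]+y+rr*np.sin(t),z),True) for t in a],np.float32)
                v.append(cv2.remap(F,q[:,0][None],q[:,1][None],1)[0])
            best.append((np.mean(np.clip(v[0]-v[1],-10,25)),c0[0]+x,c0[1]+y))
    return max(best)
E
python3 - <<'E'
from h import *
w=snapshot('wrist')
print('manual',atz(w,285,101.7,115,True))
C=np.array(circ(w,(522,-264),115,30)[0:3]);print(C)
q=[atz(w,u,v,18,True)[:2] for u,v in((254,134),(310,71),(257,76),(319,126))]
for c in (C[1:],atz(w,285,101.7,115,True)[:2]):
    print([ (np.hypot(*(p-c)).round(1),np.degrees(np.arctan2(*(p-c)[::-1])).round(1)) for p in q])
E
python3 - <<'E'
import cv2
i=cv2.imread('pics/w1.png')[50:155,225:345]; cv2.imwrite('pics/c2.png',cv2.resize(i,None,fx=5,fy=5,interpolation=1))
E
```

```text
manual [ 523.49949188 -271.76343274  115.        ]
[   7.86538649  528.5        -263.        ]
[(np.float64(50.2), np.float64(170.9)), (np.float64(44.0), np.float64(-31.4)), (np.float64(30.1), np.float64(68.2)), (np.float64(56.9), np.float64(-105.1))]
[(np.float64(47.6), np.float64(159.5)), (np.float64(44.8), np.float64(-18.4)), (np.float64(40.1), np.float64(66.2)), (np.float64(47.2), np.float64(-102.1))]
```

View pics/c2.png

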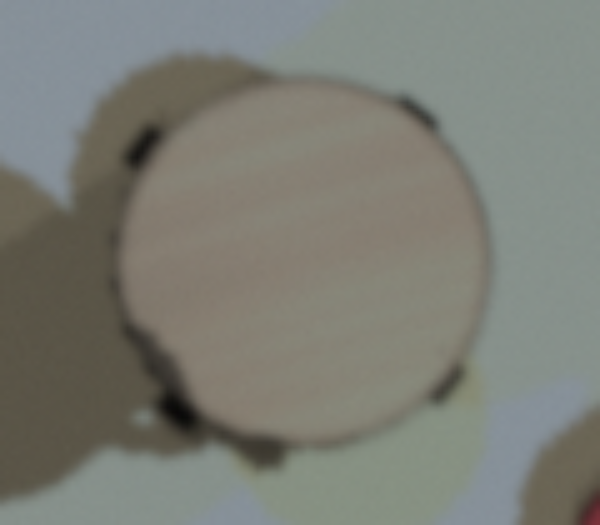

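The crop shows the cup top with its centre at full-picture (285.4,101.9). The tab tips are at about (254,80), (309,72), (260,132) and (314,127), which puts the cup's yaw near -17° modulo 90. Now the descent to grasp.

Call:
apply_moves --commands "2.4 0.3 0 0;2.4 0.3 0 0;2.4 0.2 0 0;0 0 3 0;0 0 3 0;0 0 3 0;0 0 3 0;0 0 3 0;0 0 1.5 0;0 0 0 0;0 0 0 0"

```text
clock: 5.32
tool_pos: [520.1, -276.3, 239.2]
tcp_rot: [-3.085, -0.591, 0.002]
wrist_force: [0.8, 0.5, 0.1]
grip_width: 1.003
gripper_force: 0.0
```

```bash
python3 - <<'E'
from h import *
st=read_state();print(st['clock'],st['tool_pos'],st['tcp_rot'],st['wrist_force'])
w=snap('wrist','w2.png')
E
```

```text
5.3167 [ 520.05693795 -276.2956257   239.18993279] [-3.08467106e+00 -5.91367310e-01  1.90127505e-03] [0.75320185 0.52867297 0.1411572 ]
```

View pics/w2.png

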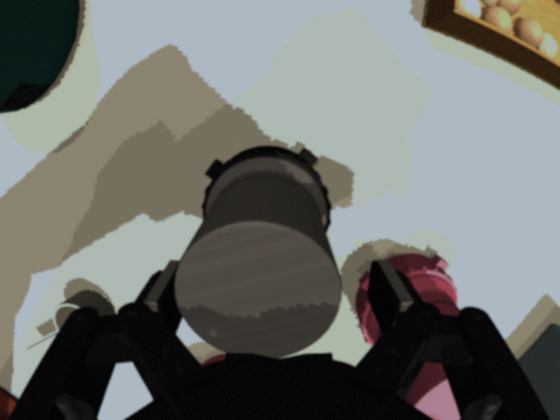

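The picture shows the cup top between the open fingers, an ellipse from x 175 to 341 and y 222 to 356. Two tabs show at (214,168) and (309,157).

```bash
python3 - <<'E'
from h import *
w=snapshot('wrist');st=read_state();T=cv2.Rodrigues(st['tcp_rot'])[0]
a=np.linspace(0,2*np.pi,72)
def res(p):
    q=np.array([proj(w,(p[0]+30*np.cos(t),p[1]+30*np.sin(t),115),True) for t in a])
    return [q[:,0].min()-175.5,q[:,0].max()-341,q[:,1].min()-222]
r=least_squares(res,[523,-272]);print(r.x,r.fun)
d=T.T@(np.r_[r.x,115]-st['tool_pos']);print('tool',d, st['tool_pos'])
for u,v in((214,168),(309,157)):
    q=atz(w,u,v,13,True)[:2]-r.x;print(np.hypot(*q),np.degrees(np.arctan2(q[1],q[0])))
E
```

```text
[ 527.57443333 -264.49779592] [-0.58662352  0.55365345  0.12575114]
tool [ 10.42107147  -8.86355898 126.153698  ] [ 520.83574074 -276.41563877  241.15257418]
42.39694666539461 72.4279767427923
42.73021507317306 -16.494708419455158
```

Call:
apply_moves --commands "0.4 -0.4 0 0;0.4 -0.4 0 0;0 0 0 0;0 0 0 0"

```text
clock: 5.75
tool_pos: [525.4, -264.4, 240.5]
tcp_rot: [3.084, 0.596, 0.002]
wrist_force: [-0.3, -0.7, -0.9]
grip_width: 0.997
gripper_force: 0.0
```

```bash
python3 - <<'E'
from h import *
w=snap('wrist','w3.png');st=read_state();T=cv2.Rodrigues(st['tcp_rot'])[0]
print(st['tool_pos'],st['wrist_force'],T.T@(np.r_[527.6,-264.5,115]-st['tool_pos']))
E
```

```text
[ 525.07817304 -264.8655006   240.31827642] [ 0.05772378 -0.13769405 -0.48218046] [  2.38121245   0.5221567  125.32047234]
```

View pics/w3.png

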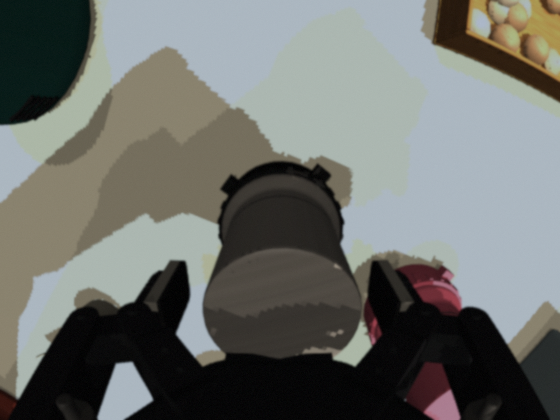

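The cup top now spans x 203 to 361, centred between the fingers. I'll shift a little along x and close.

Call:
apply_moves --commands "0.2 0 0 0;0 0 0 0;0 0 0 0;0 0 0 0;0 0 0 0;0 0 0 0;0 0 0 0;0 0 0 0" --grip 1 --grip_force 60

```text
clock: 6.47
tool_pos: [526.9, -264.8, 240.2]
tcp_rot: [3.084, 0.593, 0.002]
wrist_force: [0.7, -0.8, 4.8]
grip_width: 0.692
gripper_force: 64.5
```

Call:
apply_moves --commands "0 0 -1.5 0;0 0 -3 0;0 0 -3 0;0 0 -3 0;0 0 -3 0;0 0 -3 0;0 0 -2 0;0 0 -1.5 0;0 0 0 0;0 0 0 0;0 0 0 0"

```text
clock: 7.38
tool_pos: [525.9, -264.2, 437.1]
tcp_rot: [-3.082, -0.593, 0.007]
wrist_force: [0.3, 0.2, -3.9]
grip_width: 0.688
gripper_force: 65.7
```

```bash
python3 - <<'E'
from h import *
w=snap('wrist','w4.png');st=read_state();T=cv2.Rodrigues(st['tcp_rot'])[0]
print(st['clock'],st['tool_pos'],T.round(3),st['wrist_force'],st['grip_width'],st['gripper_force'])
b=np.r_[582,-38,145]; print('mill in tool',T.T@(b-st['tool_pos']),proj(w,b,True))
E
```

```text
7.4333 [ 526.03040359 -264.31661676  437.0470334 ] [[ 0.929  0.371 -0.005]
 [ 0.371 -0.929  0.002]
 [-0.004 -0.004 -1.   ]] [ 0.18925129  0.2106413  -3.61112016] 0.687850369478119 65.6792002916336
mill in tool [ 137.02221756 -188.21341695  292.30788228] (np.float64(72.52031134906377), np.float64(52.465026696710055))
```

Call:
apply_moves --commands "0.4 -1.8 0 0;0.8 -3.4 0 0;0.8 -3.4 0 0;0.8 -3.4 0 0;0.8 -3.4 0 0;0.6 -2.6 0 0;0.2 -1 0 0;0 0 0 0;0 0 0 0;0 0 0 0"

```text
clock: 8.27
tool_pos: [497.1, -73.8, 439.1]
tcp_rot: [3.085, 0.588, -0.002]
wrist_force: [-0.5, 0.5, -2.9]
grip_width: 0.685
gripper_force: 65.8
```

```bash
python3 - <<'E'
from h import *
w=snap('wrist','w5.png');st=read_state();T=cv2.Rodrigues(st['tcp_rot'])[0]
np.savez('w5.npz',**{k:w[k] for k in w},tp=st['tool_pos'],T=T)
print(st['clock'],st['tool_pos'],proj(w,(582,-38,145),True))
E
```

```text
8.3167 [497.11511343 -74.0037113  439.1786278 ] (np.float64(277.04313047990223), np.float64(84.03053988165219))
```

View pics/w5.png

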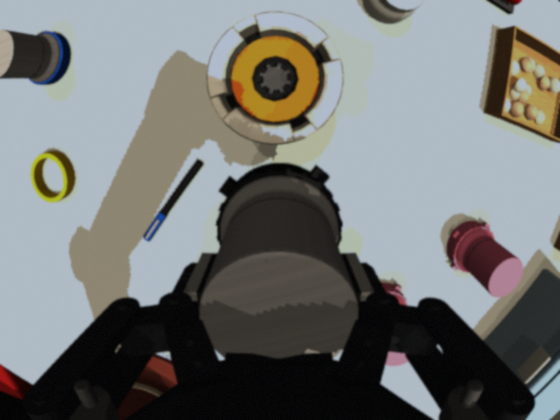

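The picture shows the collar ellipse from x 207 to 343 and y 11 to 144. Its slots are at about (250,30), (328,47), (300,128) and (224,103). The held cup's tabs are at (230,186) and (320,174).

```bash
python3 - <<'E'
from h import *
z=np.load('w5.npz');w={k:z[k] for k in('color','fx','fy','cx','cy','position','rotation')};T=z['T'];tp=z['tp']
im=w['color'].astype(int)
a=np.linspace(0,2*np.pi,72)
def ring(p,zz,r): return np.array([proj(w,(p[0]+r*np.cos(t),p[1]+r*np.sin(t),zz),True) for t in a])
# orange ring inside bore, at z=127: bounding by colour
m=((im[...,0]>150)&(im[...,0]-im[...,2]>80)).astype(np.uint8);m[150:]=0;m[:,:200]=0;m[:,350:]=0
v,u=np.where(m);print('orange',u.min(),u.max(),v.min(),v.max())
def res(p): 
    q=ring(p,145,55.5);return np.r_[q.min(0),q.max(0)]-[207.5,11,343,144]
r=least_squares(res,[582,-38]);M=r.x;print('mill',M,r.fun)
# slots: dark at r=45 along rim
F=w['color'].astype(np.float32).sum(2)/3
for R in(44,46):
    ang=np.radians(np.arange(0,360,3)); q=np.array([proj(w,(M[0]+R*np.cos(t),M[1]+R*np.sin(t),145),True) for t in ang],np.float32)
    s=cv2.remap(F,q[:,0][None],q[:,1][None],1)[0]; print([int(x) for x in s])
for uv in((250,30),(328,47),(300,128),(224,103)):
    d=atz(w,*uv,143,True)[:2]-M; print(np.hypot(*d).round(1),np.degrees(np.arctan2(d[1],d[0])).round(1))
zc=tp[2]-240
def rc(p):
    q=ring(p,zc+115,30);return [q[:,0].min()-200.5,q[:,0].max()-358.5,q[:,1].min()-251]
r=least_squares(rc,tp[:2]+[0,0]);C=r.x;print('cup top',C,r.fun,'tool',T.T@(np.r_[C,0]-np.r_[tp[:2],0]))
def rb(p):
    q=ring(p,zc+29,38);return [q[:,0].min()-217.5,q[:,0].max()-341,q[:,1].min()-164]
r=least_squares(rb,C);print('cap',r.x,r.fun,T.T@(np.r_[r.x,0]-np.r_[tp[:2],0]))
for uv in((230,186),(320,174)):
    d=atz(w,*uv,zc+15,True)[:2]-r.x;print(np.hypot(*d),np.degrees(np.arctan2(d[1],d[0])))
print('mill tool',T.T@(np.r_[M,0]-np.r_[tp[:2],0]))
E
```

```text
orange 232 317 37 120
mill [587.20331148 -34.30509991] [-1.08938925 -0.45773655  1.08021448  0.45343116]
[188, 188, 189, 188, 188, 188, 188, 188, 188, 189, 188, 188, 185, 135, 44, 56, 58, 58, 57, 57, 99, 182, 187, 188, 188, 187, 187, 188, 187, 188, 188, 188, 188, 187, 188, 187, 187, 184, 150, 137, 141, 143, 136, 55, 37, 33, 32, 33, 32, 35, 98, 138, 142, 145, 138, 138, 125, 127, 139, 138, 141, 133, 138, 179, 182, 182, 186, 186, 187, 187, 185, 183, 175, 85, 31, 35, 29, 33, 34, 38, 141, 180, 184, 187, 188, 188, 188, 188, 188, 187, 187, 187, 187, 187, 187, 187, 187, 187, 186, 183, 184, 186, 184, 101, 35, 35, 35, 36, 36, 37, 84, 179, 187, 185, 184, 186, 187, 187, 187, 187]
[188, 188, 189, 188, 189, 189, 188, 188, 189, 189, 189, 188, 188, 143, 63, 65, 67, 65, 64, 65, 104, 186, 188, 188, 189, 188, 189, 188, 189, 188, 188, 188, 188, 188, 189, 189, 189, 182, 150, 141, 144, 147, 140, 56, 42, 43, 43, 46, 45, 49, 107, 141, 136, 130, 126, 125, 121, 124, 129, 127, 130, 129, 129, 153, 138, 142, 179, 179, 186, 188, 187, 185, 178, 103, 75, 74, 70, 71, 75, 71, 146, 182, 186, 187, 187, 188, 189, 188, 187, 187, 187, 186, 187, 187, 187, 187, 187, 187, 187, 184, 186, 187, 183, 107, 65, 69, 67, 65, 67, 71, 94, 181, 187, 186, 185, 187, 186, 187, 186, 188]
44.3 48.7
49.6 -37.3
46.6 -132.7
46.6 138.3
cup top [497.45454409 -73.00298926] [-1.66238729  1.660663    0.40358506] tool [ 0.68332947 -0.80604963 -0.00160427]
cap [501.18595479 -71.71019798] [-0.96559881  0.97100953  0.12118528] [ 4.62875023 -0.63763485 -0.00676669]
37.542776686906976 76.59171666982276
38.52517250466569 -19.124622739491873
mill tool [98.37275478 -3.8269985  -0.13554107]
```

The mill fits at about (587,-34) with slots at 49.6° modulo 90, and the cup yaw is -16.7°. I'll turn +24° about tool z and measure the mill again from there.

Call:
apply_moves --commands "0 0 0 4;0 0 0 6;0 0 0 6;0 0 0 5;0 0 0 3;0 0 0 0;0 0 0 0;0 0 0 0;0 0 0 0"

```text
clock: 9.07
tool_pos: [497.1, -72.4, 439.6]
tcp_rot: [3.141, -0.062, -0.0]
wrist_force: [0.2, 0.2, -2.9]
grip_width: 0.686
gripper_force: 65.8
```

```bash
cat >> h.py <<'E'
def slots(w,p0,zr=145):
    F=cv2.GaussianBlur(w['color'],(3,3),0).astype(np.float32).sum(2)/3
    da=np.array([-12,-10.5,-6.5,-4,-2,0,2,4,6.5,10.5,12]); sg=np.array([-1,-1,1,1,1,1,1,1,1,-1,-1])
    rr=np.array([43,44.5,46]); g=[(r,k*90+d,s) for r in rr for k in range(4) for d,s in zip(da,sg)]
    r,t,s=np.array(g).T
    def cost(p):
        P=[proj(w,(p[0]+a*np.cos(b),p[1]+a*np.sin(b),zr),True) for a,b in zip(r,np.radians(t+p[2]))]
        q=np.array(P,np.float32); v=np.clip(cv2.remap(F,q[:,0][None],q[:,1][None],1)[0],40,170); return float((v*s).mean())
    from scipy.optimize import minimize
    best=min((minimize(cost,[p0[0]+a,p0[1]+b,p0[2]],method='Nelder-Mead',options=dict(initial_simplex=np.array([p0,p0,p0,p0],float)+[[a,b,0],[a+3,b,0],[a,b+3,0],[a,b,4]])) for a in(-3,0,3) for b in(-3,0,3)),key=lambda m:m.fun)
    return best.x,best.fun
E
python3 - <<'E'
from h import *
z=np.load('w5.npz');w={k:z[k] for k in('color','fx','fy','cx','cy','position','rotation')}
print(slots(w,[587.2,-34.3,49.6]))
w=snap('wrist','w6.png');st=read_state();T=cv2.Rodrigues(st['tcp_rot'])[0]
x,f=slots(w,[587.2,-34.3,49.6]);print(st['clock'],x,f)
print(st['tool_pos'],np.degrees(np.arctan2(T[1,0],T[0,0])),T[:,2],'tool',T.T@(np.r_[x[:2],0]-np.r_[st['tool_pos'][:2],0]))
E
```

```text
(array([586.9071656 , -33.77811898,  49.20889539]), np.float64(-13.24597488750111))
9.1167 [587.06110973 -33.82846789  49.32115278] -13.324455579121908
[497.05818486 -72.19527066 439.68742654] -2.23918014762176 [-3.38520470e-05  3.04414164e-05 -9.99999999e-01] tool [ 8.84351676e+01 -4.18540221e+01 -1.87884342e-03]
```

Call:
apply_moves --commands "1.4 -0.6 0 0;2.5 -1.2 0 0;2.5 -1.2 0 0;1.6 -0.8 0 0;0.8 -0.4 0 0;0 0 1 0;0 0 2 0;0 0 1.5 0;0 0 0.5 0;0 0 0 0;0 0 0 0;0 0 0 0"

```text
clock: 10.12
tool_pos: [586.7, -33.7, 390.9]
tcp_rot: [3.141, -0.062, 0.003]
wrist_force: [0.2, 0.7, -3.1]
grip_width: 0.684
gripper_force: 65.8
```

```bash
python3 - <<'E'
from h import *
st=read_state();T=cv2.Rodrigues(st['tcp_rot'])[0]
print(st['clock'],st['tool_pos'],np.degrees(np.arctan2(T[1,0],T[0,0])),'rem',T.T@(np.r_[587,-33.8,0]-np.r_[st['tool_pos'][:2],0]),st['wrist_force'])
a=snap('scene');b=snap('side')
i=np.hstack([cv2.resize(a['color'][120:260,200:340],(400,400),interpolation=2),cv2.resize(b['color'][110:285,180:355],(400,400),interpolation=2)])
cv2.imwrite('pics/ins.png',i[...,::-1])
E
```

```text
10.1167 [586.66442152 -33.69221167 390.86565451] -2.2675129934557963 rem [0.33957962 0.09442659 0.00073395] [ 0.19645949  0.74407827 -3.06290319]
```

View pics/ins.png

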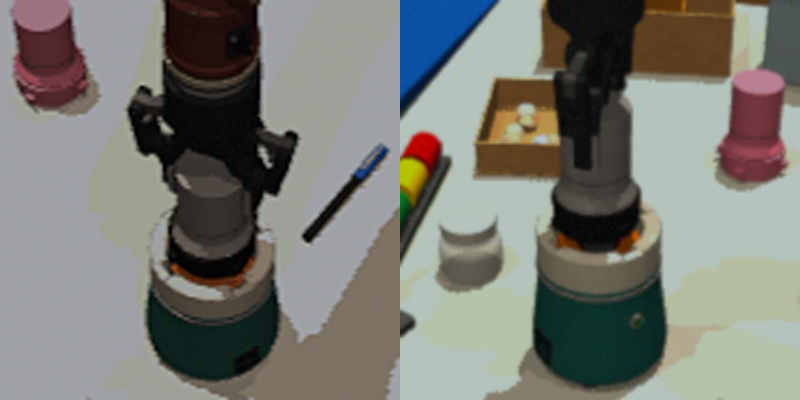

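Both views show the cup hanging over the bore and roughly concentric, in the left crop at (212,250) and in the right at (597,215). I'll descend slowly and watch the force.

Call:
apply_moves --commands "0 0 0.5 0;0 0 0.5 0;0 0 0.3 0;0 0 0.2 0;0 0 0.2 0;0 0 0.2 0;0 0 0 0;0 0 0 0"

```text
clock: 10.88
tool_pos: [586.6, -33.3, 370.6]
tcp_rot: [-3.141, 0.061, 0.0]
wrist_force: [0.1, -0.3, -3.7]
grip_width: 0.687
gripper_force: 65.8
```

Call:
apply_moves --commands "0 0 0.2 0;0 0 0.2 0;0 0 0 0;0 0 0 0;0 0 0 0"

```text
clock: 11.3
tool_pos: [586.7, -33.3, 367.2]
tcp_rot: [3.141, -0.061, 0.001]
wrist_force: [-0.5, -0.8, -0.5]
grip_width: 0.691
gripper_force: 66.0
```

Call:
apply_moves --commands "0 0 0.2 0;0 0 0.2 0;0 0 0.2 0;0 0 0.1 0;0 0 0.1 0;0 0 0 0;0 0 0 0;0 0 0 0"

```text
clock: 11.97
tool_pos: [586.8, -33.4, 360.1]
tcp_rot: [3.141, -0.062, 0.003]
wrist_force: [-2.7, -0.4, 8.2]
grip_width: 0.686
gripper_force: 66.5
```

Call:
apply_moves --commands "0 0 0.1 0;0 0 0.1 0;0 0 0 0;0 0 0 0;0 0 0 0;0 0 0 0"

```text
clock: 12.47
tool_pos: [586.8, -33.4, 359.1]
tcp_rot: [3.141, -0.062, 0.004]
wrist_force: [-3.6, -0.0, 10.9]
grip_width: 0.682
gripper_force: 67.2
```

Call:
apply_moves --commands "0 0 0.1 0;0 0 0.1 0;0 0 0 0;0 0 0 0;0 0 0 0;0 0 0 0"

```text
clock: 12.97
tool_pos: [586.8, -33.4, 358.9]
tcp_rot: [-3.141, 0.062, -0.006]
wrist_force: [-5.5, -0.5, 20.1]
grip_width: 0.69
gripper_force: 67.9
```

The force rises without further travel at z 359, so the switch is at its stop. Handing in.

```bash
python3 -c "
from cell import ticket
print(ticket.job_done())"
```

```text
the job is handed in; nothing more can be done
None
```

I handed the job in at about 13 s with the grinding cup in the mill's slots, pressed down to the switch's stop and still gripped at about 68 N; the hand-in returned no verdict.

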